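# Set the bench pin out to its clamping line and hold it

### The arm

A 7-joint arm with a two-finger parallel gripper is mounted at the origin on the work surface. World frame = base frame: x ahead of the robot, y to its left, z up, the work surface at z = 0. Lengths are in m, angles in rad, forces in N, time in s.
With the tool pointing down it reaches from about 0.35 to 0.9 m from the base axis. Payload 8.1 kg.
Tool frame: the origin (TCP) lies at the very end of the fingers, on their centre line; the grasp point (between the pads) lies 19 mm behind it (arm.tcp_to_grasp is the z of the grasp point in the tool frame, in m); z points along the fingers, y is the line along which they close (so a half turn about z gives the same grasp; the last joint's range is limited). The gripper opens to 92 mm and grips with 3 to 60 N. Pads are 19 mm wide; open, the fingers measure 130 mm over their backs; the gripper's body (75 mm by 190 mm) begins 47 mm behind the grasp point.
Start: joints at [-1.249, 0.434, 0.025, 1.573, -0.012, 1.134, -0.075], TCP at [0.258, 0.569, 0.207] pointing down, gripper open.
Joint ranges: [-2.62, 2.62], [-0.44, 2.09], [-1.27, 1.32], [0.08, 2.57], [-1.32, 4.46], [0.12, 2], [-2.74, 2.74]. Speed limits (rad/s): [2.22, 2.22, 3.01, 3.01, 3.14, 3.14, 3.14].

### API

Orientations are given as a rotation vector (axis times angle).
In Python, from cell import readout, vision, sign_off, arm gives the robot as it stands. The module is installed in compiled form; this text tells all that it offers.
- The arm moves only by the shell command python3 -m creep 'ROWS' [FORCE]. ROWS is JSON, a list of rows, each a list of 5 numbers: the shift along the tool's x, y, z in units of 4 cm (1.0 is 4 cm), then the turn about the tool's z in units of 4 degrees (1.0 is 4 degrees), then the opening, from 0 (shut) to 1 (fully open). A call has 1 to 12 rows; each row shifts and turns the commanded pose from where the row before left it, along the tool's axes as they then stand; what a row does not reach is not made up. A row lasts 1/8 s, in which the tool goes at most 62.5 mm and 10.7 degrees, less where a joint would pass 70% of its speed; a pose out of reach is approached as far as the arm can. A call with a number of a shift or a turn outside -1 to 1 is refused whole. A call with a gripper value outside its range is refused whole. The fingers move at their own pace and stop on an object; FORCE is the grip in N (left out, the last holds). Time passes only in rows, so rows that do not move let the fingers close. It gives the time, the measured TCP pose, the force, the opening and the grip force at its end, in the units of the state.
- readout.observe(): the state, without advancing time (a new reading comes with each control period).
- vision.get_image(name): name is "scene" or "top" or "wrist"; returns a dict with "pixels" (400x640x3 uint8, blue, green, red), "z_map" (400x640 float32, m along the optical axis (not along the pixel's ray), 0 where there is no reading), "camera_matrix" (3x3 intrinsics, pixels), "position" and "rotation" of the camera in the world. Camera axes: x right, y up, looking along -z (the intrinsics and any distortion apply to the point x, -y, -z); pixel columns grow to the right and rows downward; lengths in m; the calibration is good to about 2 mm. A picture is of the moment at which its call begins.
- sign_off(): hands the job in; it is judged then, once.
The state is a dict: "clock": time; "joints": joint angles; "dq": joint speeds; "joint_efforts": joint torques, N m; "position": TCP position; "ee_rot": TCP orientation; "force": force on the tool from outside, world axes, zero at the start; "ft_torque": the same for the moment, N m; "width": opening from 0.0 (shut) to 1.0 (fully open); "gripper_force": force on a finger pad.
Only numpy, scipy, OpenCV 4.12 (cv2) and the standard library are available. Lean on these libraries where they do the work, as an engineer would, in place of code of your own. Each camera call takes 0.05 s, during which the arm holds its last target. There are 200 camera calls.

### The job

Push the open tool drawer of the jeweller's bench unit fully home into its catch, so that no filings fall in it. Then slide the wooden bench pin along the unit's top towards the robot, without lifting it, until the red line across it lies over the unit's front edge and the pin sticks out square to that edge; so far out it would tip over by itself, so keep hold of it, pressed down flat on the top ready for the clamp, and finish while still holding it there. Leave the other tools and things where they are.

Things in the scene. Friction and masses are not known exactly. Their poses are not given: they have to be found in the camera images.
- bench_unit: jeweller's bench-top unit, fixed: a wooden box 240 mm deep (x), 460 mm wide (y), 120 mm high, drawer fronts facing the robot, metal strip along the front edge of its flat dark top. Origin: centre of its underside, on the table. x from the front face to the back, away from the robot; y along the front edge; z up. Rail 12 mm high along the top's back and sides
- front_edge (a point): middle of the upper front edge of the bench unit, at the height of its top (120 mm above the table); axes as the bench unit's
- tool_drawer (a joint): upper drawer of the unit, front 426 mm wide, from 62 to 102 mm above the table: how far open, in m; 0 = fully home, front flush with the unit's front face, at a hard stop. Pushing along the unit's +x closes it, with 1 to 2 N of friction; a ball catch at about 8 mm open takes 3 to 5 N in all to pass, then draws it home
- drawer_knob (a point): centre of the front face of the brass knob in the middle of the tool drawer's front; the knob is 24 mm across, its face 18 mm in front of the drawer front and 82 mm above the table. Moves with the drawer; axes as the unit's
- bench_pin: the bench pin: loose light-wood board, 170 mm long (x), 56 wide (y), 16 thick, 110 to 200 g, flat on the unit's top, nose about 0 to 10 mm behind the front edge. Origin: centre of its underside. x runs from the nose (V slot, at -85 mm, towards the robot) to the tail (+85 mm); z up. It balances about 90 mm from the nose, so with the line at the edge it tips unless held
- pin_center (a point): centre of the bench pin, half-way up its thickness; axes as the pin's
- pin_mark (a point): middle of the red line across the bench pin, on its upper face, 110 mm from the nose (25 mm from the pin's centre towards the tail); axes as the pin's. The line is over the edge when this point is at 0 along the unit's x from front_edge
- driver_stand: screwdriver stand with four steel screwdrivers, 84 mm across, 135 mm high, loose on the unit's top, at one side; origin at the centre of its underside. Leave alone
- g_clamp: blue G-clamp lying on the unit's top, at the other side, about 105 x 60 x 16 mm; origin at its middle, underside. Leave alone
- oil_can: black and white oil can with a red spout, 36 x 62 x 168 mm, standing on the table; origin at the centre of its underside. Leave alone
- pliers: blue-handled pliers lying on the table, 150 mm long; origin at the pivot, underside. Leave alone
- calipers: steel digital calipers lying on the table, 200 mm long; origin at the middle of the beam, underside. Leave alone
- flask: steel drinking flask with a white cap, 72 mm across, 241 mm high, standing on the table; origin at the centre of its underside. Leave alone
Mind the look-alikes: they are no part of the job. There is more than one size of the bench_pin; the job needs the smaller.

How it is judged:
On the way, in this order (a step that is already met when the one before it is completed fails the run):
1. the tool drawer is pushed home into its catch (value of joint tool_drawer below 0.003 m), for 0.3 s.
2. the bench pin is out with its red line over the unit's front edge, flat, and held (x of pin_mark in the frame of front_edge between -0.006 and 0.006 m and angle between bench_pin's own z axis and vertical below 0.06 rad and contact force between the fingers and bench_pin above 1 N), for 0.2 s.
At the end, for the whole second after the job is handed in: Drawer under 3 mm open. Pin at rest, flat on the unit (tilt under 0.06 rad, height within 4 mm, pressing on it with over 0.3 N), its red line within 6 mm of the front edge, square to it within 0.09 rad, not beyond its ends, fingers still holding it (over 1 N) (all of step 2 and value of joint tool_drawer below 0.003 m and angle between the x axis of bench_pin and the x axis of bench_unit, either way round below 0.09 rad and contact force between bench_pin and bench_unit above 0.3 N and z of pin_center in the frame of front_edge between 0.004 and 0.012 m and y of pin_center in the frame of front_edge between -0.19 and 0.19 m and linear speed of bench_pin below 0.01 m/s); the arm keeps its last pose, push and grip.
It fails at once if the bench pin is lifted more than 15 mm off the unit's top (z of pin_center in the frame of front_edge above 0.023 m).
It fails at once if the bench pin tips (more than 0.25 rad) (angle between bench_pin's own z axis and vertical above 0.25 rad).
It fails at once if another tool or thing is shifted by more than 30 mm (distance of any of driver_stand, g_clamp, oil_can, pliers, calipers, flask from where it was at the start of the episode above 0.03 m).
It fails at once if a standing thing is tipped over (more than 0.5 rad) (angle between any of driver_stand, oil_can, flask's own z axis and vertical above 0.5 rad).
It also fails if it takes over 45 s, if anything falls off the work surface, if the arm or the gripper's body presses on something with over 40 N, if the wrist force passes 120 N, or if a joint passes its speed limit or range.

## Working session

There is one attempt and no reset: what is moved stays moved. The work goes in short steps, Python scripts to look and compute and a shell command to move; the robot and the scene stay as the last step left them, time stands still between calls to the robot, and variables do not carry over. Pictures are saved under pics/ and viewed, at most 10 in all, crops included, and the job is handed in when it is done.

```bash
mkdir -p pics
cat > h.py <<'E'
import numpy as np, cv2
from cell import readout, vision, sign_off, arm
def pts(im):
    K=np.array(im["camera_matrix"]);z=im["z_map"];h,w=z.shape
    u,v=np.meshgrid(np.arange(w),np.arange(h))
    c=np.stack([(u-K[0,2])/K[0,0]*z,-(v-K[1,2])/K[1,1]*z,-z],-1)
    R=np.array(im["rotation"]).reshape(3,3)
    return c@R.T+np.array(im["position"])
E
python3 - <<'E'
from h import *
print(readout.observe())
for n in("top","scene"):
    im=vision.get_image(n);cv2.imwrite(f"pics/{n}0.png",im["pixels"]);np.savez(f"{n}0.npz",**im)
    print(n,im["position"],im["rotation"],im["camera_matrix"])
E
```

```text
{'clock': 0.0, 'joints': array([-1.2485712 ,  0.43523886,  0.02496697,  1.57408816, -0.0116074 ,
        1.13401063, -0.07509695]), 'dq': array([ 0.0004502 , -0.00110303, -0.00081213,  0.00059926, -0.00089693,
       -0.00059864, -0.00013668]), 'joint_efforts': array([-5.13085488e-04, -6.67874336e+01,  9.84376296e-01, -3.14445019e+01,
       -6.05352013e-02,  4.29682026e-02,  1.13651697e-04]), 'position': array([0.25742536, 0.56892449, 0.20573853]), 'ee_rot': array([-6.62362736e-01, -3.07076502e+00,  2.49270249e-03]), 'force': array([-0.26531283,  0.41797017,  0.4016067 ]), 'ft_torque': array([ 0.02557744, -0.02319533,  0.02413931]), 'gripper_force': 0.0, 'width': 0.9998030718409928}
top [0.42940229 0.10243535 1.57364511] [ 0.04357236 -0.06406354 -1.54108037] [[459.79790316   0.         325.1240624 ]
 [  0.         459.79790316 206.26926734]
 [  0.           0.           1.        ]]
scene [ 1.41953628 -0.44464475  1.03614386] [0.7539879  0.42938326 1.00614156] [[421.41449102   0.         326.36262674]
 [  0.         421.41449102 194.98950218]
 [  0.           0.           1.        ]]
```

View pics/top0.png

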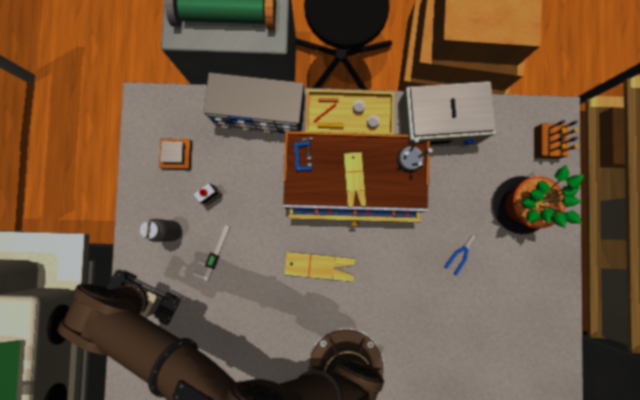

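View pics/scene0.png

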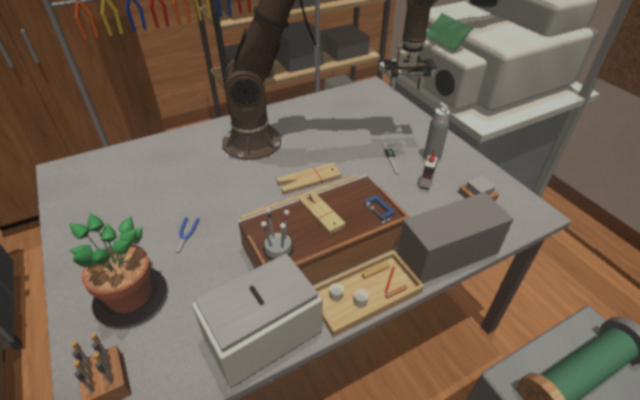

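Top view: the unit's top spans about (285–428, 133–208), with the smaller pin on it at about (354,180) and its nose downwards towards the robot. The open drawer's front shows at row 215 with its knob at (354,224). The larger look-alike pin lies on the table at (320,266).

The scene view agrees with this.

```bash
sed -i 's/R=np.array(im\["rotation"\]).reshape(3,3)/R=cv2.Rodrigues(np.array(im["rotation"],float))[0]/' h.py
cat >> h.py <<'E'
def ray(im,u,v,z):
    K=np.array(im["camera_matrix"]);R=cv2.Rodrigues(np.array(im["rotation"],float))[0];p=np.array(im["position"])
    d=R@np.array([(u-K[0,2])/K[0,0],-(v-K[1,2])/K[1,1],-1]);return p+d*(z-p[2])/d[2]
E
cat > m.py <<'E'
from h import *
import sys
def measure(im,show=None):
    P=pts(im);hsv=cv2.cvtColor(im["pixels"],cv2.COLOR_BGR2HSV);z=P[...,2]
    out={}
    top=((z>.108)&(z<.142)&(P[...,0]>.3)&(P[...,0]<.85)&(abs(P[...,1])<.4)).astype(np.uint8)
    n,l,s,c=cv2.connectedComponentsWithStats(top);i=1+np.argmax(s[1:,4]);m=(l==i)
    q=P[m][:,:2].astype(np.float32);print("top rect",cv2.minAreaRect(q),"medz",np.median(z[m]))
    # the unit's bounding region, pin: yellow above top
    H,S,V=hsv[...,0],hsv[...,1],hsv[...,2]
    pin=((H>14)&(H<32)&(S>70)&(V>130)&(z>.115)&(z<.155)&(P[...,0]<.72)).astype(np.uint8)
    pin=cv2.morphologyEx(pin,cv2.MORPH_CLOSE,np.ones((5,5)))
    n,l,s,c=cv2.connectedComponentsWithStats(pin)
    for j in range(1,n):
        if s[j,4]<60: continue
        m=l==j;vv,uu=np.nonzero(m)
        w=np.array([ray(im,a,b,.136)[:2] for a,b in zip(uu,vv)],np.float32)
        print("pin?",s[j],"rect",cv2.minAreaRect(w),"x",w[:,0].min(),w[:,0].max(),"medz",np.median(z[m]))
    # knob/drawer front profile
    g=(z>.05)&(z<.112)&(P[...,0]>.35)&(P[...,0]<.6)&(abs(P[...,1])<.3)
    if g.any(): print("drawer pts",g.sum(),np.percentile(P[g],[1,5,50,95,99],axis=0).round(3))
if __name__=="__main__":
    measure(dict(np.load("top0.npz")))
    im=dict(np.load("top0.npz"));px=im["pixels"]
    cv2.imwrite("pics/t0c.png",cv2.resize(px[120:240,270:440],None,fx=4.5,fy=4.5,interpolation=cv2.INTER_CUBIC))
E
python3 m.py
```

```text
top rect ((0.6862534880638123, -0.011732250452041626), (0.3238878846168518, 0.46140074729919434), 0.2885044813156128) medz 0.1213687432654329
pin? [344 153  22  54 900] rect ((0.6174361109733582, -0.00519343838095665), (0.16880233585834503, 0.05692379176616669), 5.5252509117126465) x 0.5316947 0.7009008 medz 0.13610206992784213
drawer pts 1551 [[ 0.481 -0.22   0.064]
 [ 0.49  -0.206  0.067]
 [ 0.509 -0.01   0.078]
 [ 0.525  0.18   0.106]
 [ 0.527  0.197  0.109]]
```

View pics/t0c.png

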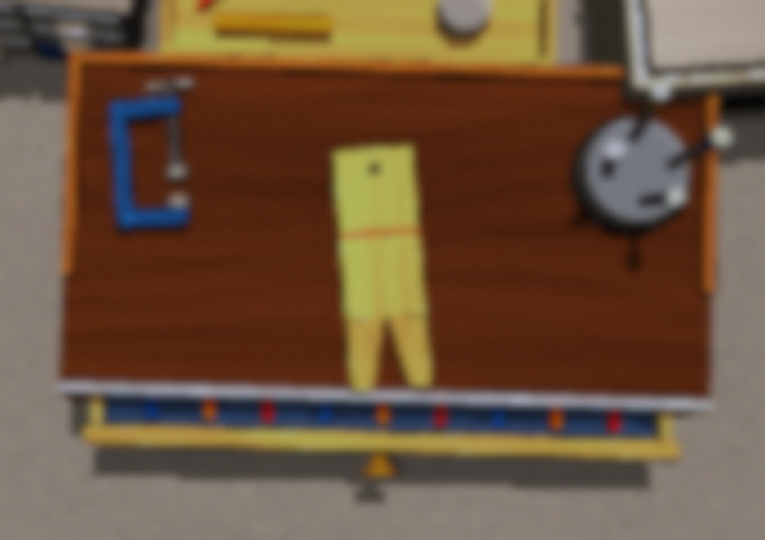

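The crop shows the strip's front edge running from (62,388) to (712,407). The red line runs from (340,236) to (420,231), the knob is at (380,467), and the drawer front spans (85,437) to (680,455).

Run:
```python
from h import *
im=dict(np.load("top0.npz"))
f=lambda u,v,z:ray(im,270+(u+.5)/4.5-.5,120+(v+.5)/4.5-.5,z).round(4)
a,b=f(62,391,.12),f(712,409,.12);print("edge",a,b,"len",np.linalg.norm(a-b),"mid",(a+b)/2,"yaw of +x", np.arctan2(*( (a-b)[[0]][0], (a-b)[1]))*-1)
c,d=f(340,236,.136),f(420,231,.136);print("mark",c,d,(c+d)/2, np.linalg.norm(c-d),"yaw",-np.arctan2((c-d)[0],(c-d)[1]))
print("tail",f(332,151,.136),f(415,145,.136),"nose",f(362,390,.136),f(420,387,.136))
print("drawer front",f(85,442,.102),f(680,460,.102),"knob",f(380,478,.086))
print("clamp right",f(190,200,.13), "stand left",f(575,180,.13))
```

```text
edge [0.5252 0.2169 0.12  ] [ 0.526  -0.2418  0.12  ] len 0.4587006976231887 mid [ 0.5256  -0.01245  0.12   ] yaw of +x 0.0017440575296927853
mark [0.6387 0.0249 0.136 ] [ 0.6439 -0.0311  0.136 ] [ 0.6413 -0.0031  0.136 ] 0.05624091037669998 yaw 0.09259162980755072
tail [0.6986 0.0321 0.136 ] [ 0.7047 -0.0262  0.136 ] nose [0.531  0.0068 0.136 ] [ 0.5343 -0.0336  0.136 ]
drawer front [0.4906 0.2007 0.102 ] [ 0.4901 -0.2236  0.102 ] knob [ 0.4715 -0.011   0.086 ]
clamp right [0.6618 0.1308 0.13  ] stand left [ 0.6844 -0.1403  0.13  ]
```

```bash
python3 -m creep '[[0,0,0,-1,0],[0,0,0,-1,0],[0,0,0,-1,0],[0,0,0,-1,0],[0,0,0,-1,0],[0,0,0,-1,0],[0,-0.5,0,-0.1,0],[0,-1,0,0,0],[0,-1,0,0,0],[0,-1,0,0,0],[0,-1,0,0,0],[0,-1,0,0,0]]' 20
```

```text
clock: 1.6
position: [0.2575, 0.3479, 0.2063]
ee_rot: [0.001, -3.141, 0.001]
force: [0.7, -0.9, 0.6]
width: 0.003
gripper_force: 0.0
```

```bash
python3 -m creep '[[-0.5,-1,0,0,0],[-0.5,-1,0,0,0],[-0.5,-1,0,0,0],[-0.5,-1,0,0,0],[-0.5,-1,0,0,0],[-0.5,-1,0,0,0],[-0.5,-1,0,0,0],[-0.5,-1,0,0,0],[-0.4,-0.9,0,0,0],[0,0,0,0,0],[0,0,0,0,0]]'
python3 - <<'E'
from h import *
im=vision.get_image("wrist");cv2.imwrite("pics/w1.png",im["pixels"]);np.savez("w1.npz",**im)
im=vision.get_image("top");np.savez("t1.npz",**im)
print(readout.observe()["position"])
E
```

```text
clock: 2.98
position: [0.4336, -0.0059, 0.2062]
ee_rot: [0.001, -3.141, -0.0]
force: [-0.2, -0.1, 0.6]
width: 0.009
gripper_force: 0.0
[ 0.43356226 -0.00531172  0.20636718]
```

View pics/w1.png

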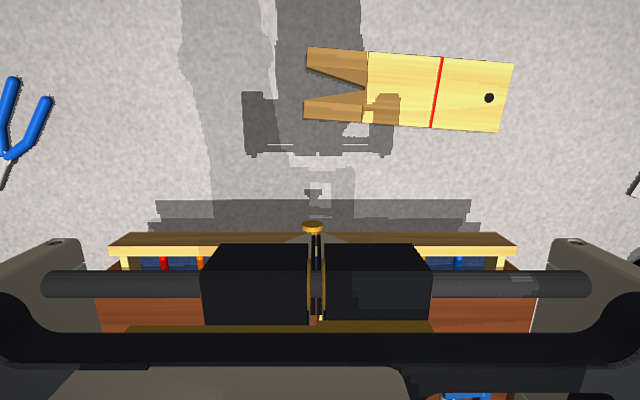

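The wrist view shows the knob at (313,227), lined up with the closed fingers at about (315,270). The larger pin is out of the way at the top.

```bash
python3 -m creep '[[0,-0.1,0.6,0,0],[0,0,0.7,0,0],[0,0,0.7,0,0],[0,0,0.7,0,0],[0,0,0.45,0,0],[0,0,0,0,0],[-0.2,0,0,0,0],[-0.2,0,0,0,0],[-0.2,0,0,0,0],[-0.2,0,0,0,0]]'
```

```text
clock: 4.32
position: [0.4669, -0.0103, 0.0808]
ee_rot: [-0.002, 3.141, 0.0]
force: [-0.9, 0.6, 0.0]
width: 0.003
gripper_force: 0.0
```

```bash
python3 -m creep '[[-0.2,0,0,0,0],[-0.2,0,0,0,0],[-0.2,0,0,0,0],[0,0,0,0,0]]'
```

```text
clock: 4.82
position: [0.4909, -0.0104, 0.0805]
ee_rot: [-0.002, 3.141, -0.0]
force: [0.8, 0.6, 0.5]
width: 0.002
gripper_force: 0.0
```

```bash
python3 -m creep '[[-0.1,0,0,0,0],[-0.1,0,0,0,0],[0,0,0,0,0]]'; python3 -m creep '[[-0.1,0,0,0,0],[0,0,0,0,0]]';python3 - <<'E'
from h import *
im=vision.get_image("top");np.savez("t2.npz",**im)
cv2.imwrite("pics/t2c.png",cv2.resize(im["pixels"][120:240,270:440],None,fx=4.5,fy=4.5,interpolation=cv2.INTER_CUBIC))
E
```

```text
clock: 5.2
position: [0.4984, -0.0103, 0.0805]
ee_rot: [-0.001, 3.141, 0.0]
force: [-0.9, -0.3, 0.1]
width: 0.006
gripper_force: 0.0
clock: 5.45
position: [0.5025, -0.0103, 0.0806]
ee_rot: [-0.002, 3.141, 0.0]
force: [0.3, 0.5, 1.0]
width: 0.002
gripper_force: 0.0
```

View pics/t2c.png

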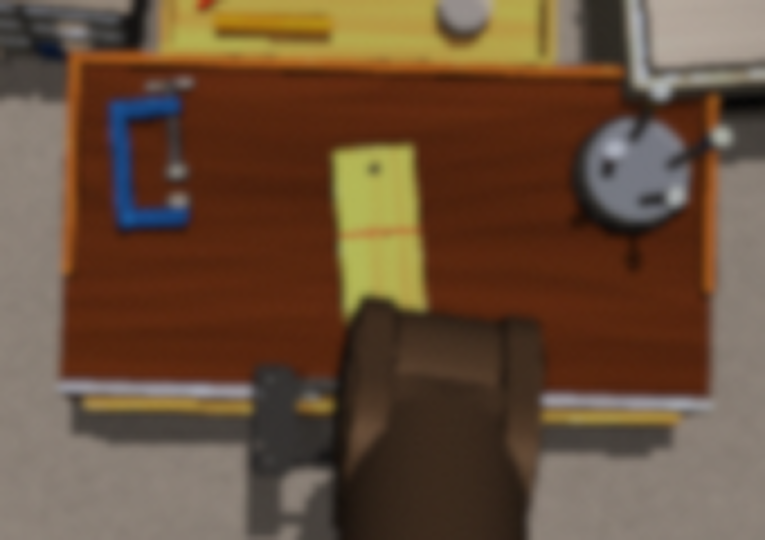

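The drawer front still shows as a thin strip below the edge (about rows 405–420), so it is roughly 8 mm open. I'll keep pushing.

```bash
python3 -m creep '[[-0.1,0,0,0,0],[0,0,0,0,0]]'; python3 -m creep '[[-0.1,0,0,0,0],[0,0,0,0,0]]'; python3 -m creep '[[-0.1,0,0,0,0],[0,0,0,0,0]]'
```

```text
clock: 5.75
position: [0.5056, -0.0103, 0.0804]
ee_rot: [0.002, -3.14, -0.0]
force: [-2.2, -0.0, 0.1]
width: 0.004
gripper_force: 1.6
clock: 6.0
position: [0.5101, -0.0103, 0.0805]
ee_rot: [0.002, -3.142, 0.0]
force: [-1.6, 0.0, 0.6]
width: 0.011
gripper_force: 1.0
clock: 6.25
position: [0.5131, -0.0102, 0.0803]
ee_rot: [0.002, -3.139, -0.0]
force: [-6.7, -0.7, 2.9]
width: 0.003
gripper_force: 3.2
```

```bash
python3 -m creep '[[-0.1,0,0,0,0],[0,0,0,0,0]]'; python3 -m creep '[[-0.05,0,0,0,0],[0,0,0,0,0],[0,0,0,0,0]]'
```

```text
clock: 6.5
position: [0.513, -0.0103, 0.0797]
ee_rot: [0.001, -3.132, -0.001]
force: [-19.5, 0.1, 15.3]
width: 0.007
gripper_force: 9.9
clock: 6.88
position: [0.5128, -0.0103, 0.0795]
ee_rot: [0.001, -3.129, -0.002]
force: [-25.7, 0.3, 20.7]
width: 0.005
gripper_force: 13.3
```

The drawer is at its hard stop. Next I back off, raise and open the gripper.

```bash
python3 -m creep '[[0.5,0,0,0,0],[0.8,0,0,0,0],[0.7,0,0,0,0],[0,0,-1,0,0],[0,0,-1,0,0.5],[0,0,-1,0,1],[0,0,-0.5,0,1],[0,0,0,0,1],[0,0,0,0,1]]'
python3 - <<'E'
from h import *
from m import measure
print(readout.observe()["position"])
im=vision.get_image("top");np.savez("t3.npz",**im);measure(im)
cv2.imwrite("pics/t3c.png",cv2.resize(im["pixels"][120:240,270:440],None,fx=4.5,fy=4.5,interpolation=cv2.INTER_CUBIC))
E
```

```text
clock: 8.0
position: [0.4401, -0.0103, 0.22]
ee_rot: [-0.002, 3.141, 0.0]
force: [-0.6, -0.1, 0.5]
width: 0.499
gripper_force: 0.0
[ 0.44014868 -0.01032549  0.22000341]
top rect ((0.6867337822914124, -0.012232422828674316), (0.3237578868865967, 0.46220487356185913), 0.11252391338348389) medz 0.12141143746947447
pin? [344 153  22  54 902] rect ((0.6174361109733582, -0.00519343838095665), (0.16880233585834503, 0.05692379176616669), 5.5252509117126465) x 0.5316947 0.7009008 medz 0.13620830755098767
drawer pts 151 [[ 0.523 -0.241  0.05 ]
 [ 0.525 -0.227  0.051]
 [ 0.525  0.003  0.083]
 [ 0.526  0.202  0.11 ]
 [ 0.578  0.212  0.112]]
```

View pics/t3c.png

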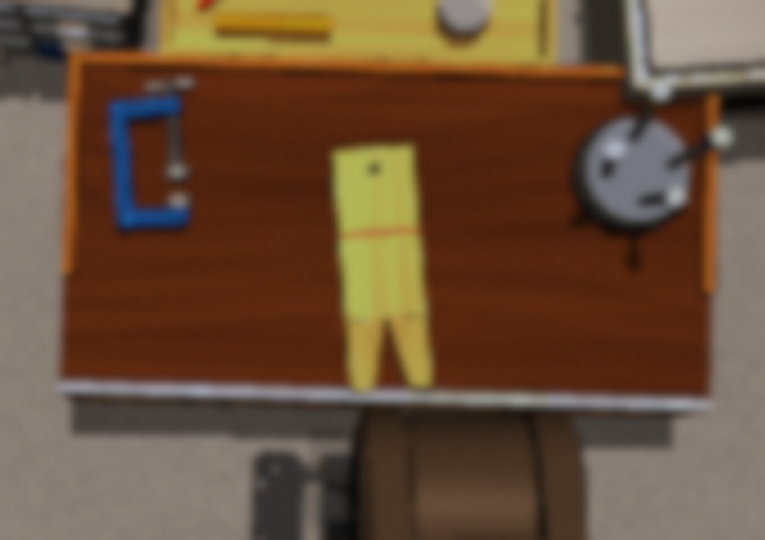

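The drawer front is gone from view below the strip, so the drawer is home. The pin has not moved: its centre is at (0.617,−0.005) and its yaw is 5.5°. I'll go over the tail part.

```bash
python3 -m creep '[[-0.7,0,0,0,1],[-0.8,0,0,0,1],[-0.8,0,0,0,1],[-0.8,0.05,0,0,1],[-0.8,0.1,0,0,1],[-0.8,0.1,0,0,1],[-0.8,0,0,0,1],[-0.17,0,0,0,1],[0,0,0,-1,1],[0,0,0,-0.37,1],[0,0,0,0,1],[0,0,0,0,1]]'
python3 - <<'E'
from h import *
s=readout.observe();print(s["position"],s["width"])
im=vision.get_image("wrist");np.savez("w3.npz",**im);cv2.imwrite("pics/w3.png",im["pixels"])
E
```

```text
clock: 9.55
position: [0.6666, -0.0001, 0.2206]
ee_rot: [0.15, -3.138, -0.0]
force: [-0.4, 0.2, 0.5]
width: 1.001
gripper_force: 0.0
[ 6.66570552e-01 -1.23652660e-04  2.20558861e-01] 1.0010721503280935
```

View pics/w3.png

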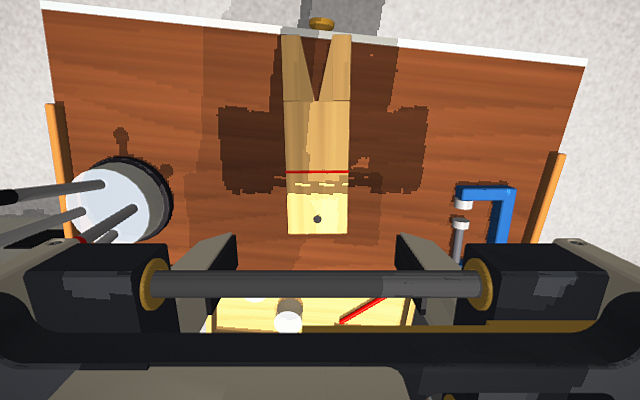

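The wrist view shows the pin centred between the fingers (column 318, finger midpoint 316) and square to them. The red line is at row 172. The stand at the left (80–170, 200) needs a clearance check before I descend.

Run:
```python
from h import *
for f in("w3","t0","top0","scene0"):
    try: im=dict(np.load(f+".npz"))
    except Exception: continue
    P=pts(im);q=P[(P[...,2]>.145)&(P[...,2]<.30)&(P[...,0]>.56)&(P[...,0]<.74)&(P[...,1]<-.06)&(P[...,1]>-.3)]
    print(f,len(q),np.percentile(q,[1,5,50,95,99],axis=0).round(3).tolist() if len(q) else "")
im=dict(np.load("w3.npz"));P=pts(im)
hsv=cv2.cvtColor(im["pixels"],cv2.COLOR_BGR2HSV)
r=((hsv[...,0]<6)|(hsv[...,0]>174))&(hsv[...,1]>180)&(hsv[...,2]>140);r[:150]=0;r[190:]=0;r[:,:280]=0;r[:,355:]=0
v,u=np.nonzero(r);print("mark",ray(im,u.mean(),v.mean(),.136),P[r].mean(0))
```

```text
w3 7569 [[0.652, -0.21, 0.146], [0.654, -0.205, 0.151], [0.68, -0.178, 0.155], [0.708, -0.144, 0.232], [0.715, -0.061, 0.276]]
top0 500 [[0.652, -0.218, 0.146], [0.655, -0.212, 0.149], [0.689, -0.179, 0.156], [0.718, -0.148, 0.252], [0.725, -0.145, 0.255]]
scene0 720 [[0.653, -0.216, 0.146], [0.657, -0.213, 0.151], [0.693, -0.182, 0.158], [0.722, -0.149, 0.252], [0.725, -0.144, 0.254]]
mark [ 0.64097922 -0.00085541  0.136     ] [ 0.64048103 -0.00084853  0.13865086]
```

Stand clearance is about 48 mm, and the mark at x = 0.641 agrees with the top view. Descending.

```bash
python3 -m creep '[[0,0,0.5,0,1],[0,0,0.6,0,1],[0,0,0.6,0,1],[0,0,0.5,0,1],[0,0,0.2,0,1],[0,0,0,0,1],[0,0,0,0,1]]'
```

```text
clock: 10.48
position: [0.6675, -0.0002, 0.1255]
ee_rot: [-0.151, 3.136, 0.0]
force: [-0.1, -0.4, 0.5]
width: 0.997
gripper_force: 0.0
```

```bash
python3 -m creep '[[0,0,0.05,0,0.8],[0,0,0,0,0.6],[0,0,0,0,0.4],[0,0,0,0,0.3],[0,0,0,0,0.3],[0,0,0,0,0.3],[0,0,0,0,0.3],[0,0,0,0,0.3]]' 30
```

```text
clock: 11.48
position: [0.6668, -0.0001, 0.1225]
ee_rot: [-0.152, 3.138, 0.0]
force: [0.4, 0.4, -0.5]
width: 0.302
gripper_force: 0.0
```

Run:
```python
from h import *
from m import measure
s=readout.observe();print(s["position"],s["width"])
im=vision.get_image("wrist");np.savez("w4.npz",**im)
t=vision.get_image("top");measure(t)
p=np.vstack([cv2.resize(im["pixels"],(640,330)),cv2.resize(t["pixels"][120:220,270:440],(640,270))])
cv2.imwrite("pics/w4.png",p)
```

```text
[ 6.66839677e-01 -1.28553551e-04  1.22532977e-01] 0.30195189453636884
top rect ((0.6450178027153015, 0.12669707834720612), (0.18378141522407532, 0.24126623570919037), 89.9325942993164) medz 0.12120302879821021
drawer pts 113 [[ 0.525 -0.238  0.05 ]
 [ 0.525 -0.227  0.051]
 [ 0.526  0.061  0.083]
 [ 0.561  0.203  0.111]
 [ 0.591  0.213  0.111]]
```

View pics/w4.png

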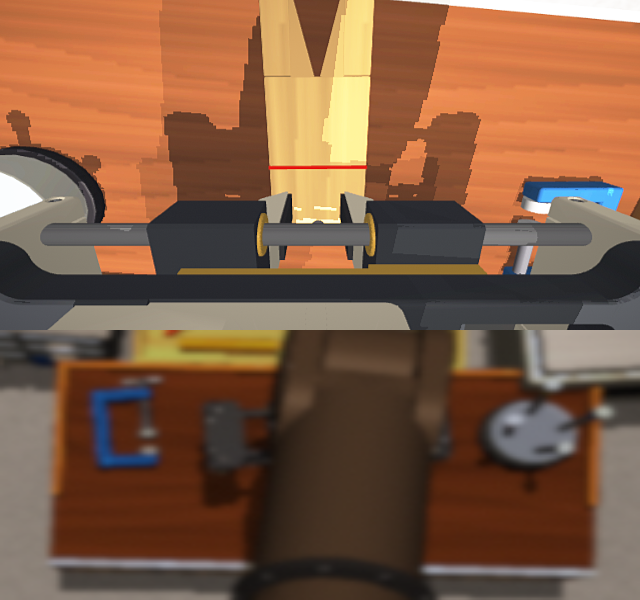

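The wrist view shows the pin with its red line at row 167 and its hole at (318,222), between the fingers. The fingers look closer together than the pin is wide, so I'll check heights from the depth map.

Run:
```python
from h import *
im=dict(np.load("w4.npz"));P=pts(im);K=400/330
for (u,v) in [(318,120),(318,160),(300,190),(318,200),(318,215),(285,200),(280,210),(350,200),(358,215),(275,230),(340,205),(292,210),(180,90),(480,150),(290,195),(346,195)]:
    print((u,v),P[int(v*K),u].round(4))
s=readout.observe();print(s["position"],s["ee_rot"],s["force"])
hsv=cv2.cvtColor(im["pixels"],cv2.COLOR_BGR2HSV)
r=((hsv[...,0]<6)|(hsv[...,0]>174))&(hsv[...,1]>180)&(hsv[...,2]>140);r[:190]=0;r[215:]=0;r[:,:250]=0;r[:,380:]=0
v,u=np.nonzero(r);print("mark",ray(im,u.mean(),v.mean(),.136),u.min(),u.max(),ray(im,u.min(),v.mean(),.136),ray(im,u.max(),v.mean(),.136))
```

```text
(318, 120) [ 0.6081 -0.0039  0.1368]
(318, 160) [ 0.6352 -0.0012  0.1364]
(300, 190) [ 0.6582 -0.0096  0.1378]
(318, 200) [0.6659 0.0018 0.1355]
(318, 215) [0.6774 0.0029 0.1363]
(285, 200) [ 0.6585 -0.0166  0.1558]
(280, 210) [ 0.6579 -0.0175  0.1712]
(350, 200) [0.6543 0.0173 0.1577]
(358, 215) [0.6544 0.0189 0.1773]
(275, 230) [ 0.6386 -0.014   0.2246]
(340, 205) [0.6636 0.0141 0.1461]
(292, 210) [ 0.6751 -0.0132  0.136 ]
(180, 90) [ 0.597  -0.0861  0.1189]
(480, 150) [0.6222 0.0989 0.1197]
(290, 195) [ 0.6594 -0.0148  0.1453]
(346, 195) [0.6545 0.016  0.1496]
[ 6.66832757e-01 -1.31415801e-04  1.22524967e-01] [-1.51729149e-01  3.13791180e+00  2.13505106e-05] [ 0.55089803 -0.13904285  0.67165836]
mark [ 0.64098757 -0.00116677  0.136     ] 268 366 [ 0.64372789 -0.02946763  0.136     ] [0.63826128 0.0269891  0.136     ]
```

Run:
```python
from h import *
for f,zt in(("w1",.2063),("w3",.2206),("w4",.1225)):
    im=dict(np.load(f+".npz"));P=pts(im);R=cv2.Rodrigues(np.array(im["rotation"],float))[0]
    s={"w1":(.4336,-.0055),"w3":(.6666,0),"w4":(.6668,0)}[f]
    m=(abs(P[...,0]-s[0])<.03)&(abs(P[...,1]-s[1])<.07)&(P[...,2]>zt-.03)&(P[...,2]<zt+.07)&(P[...,2]>.14)
    q=P[m];o=q[q[:,2].argsort()][:400:40]-[*s,zt];print(f,len(q));print(o.round(4));print(im["position"]-np.array([*s,zt]))
```

```text
w1 971
[[-0.0088 -0.0007  0.0196]
 [-0.0108 -0.0046  0.0229]
 [-0.0104 -0.0029  0.0249]
 [-0.0107 -0.005   0.0268]
 [-0.0106  0.0081  0.0281]
 [-0.0107  0.0086  0.0296]
 [-0.011   0.008   0.0303]
 [-0.0109  0.0106  0.0314]
 [-0.0107 -0.0075  0.0323]
 [-0.0088  0.0021  0.0332]]
[-0.07503289  0.00037133  0.17853455]
w3 3988
[[-0.0146  0.049   0.019 ]
 [-0.0126  0.0453  0.0212]
 [-0.0088  0.0457  0.0223]
 [-0.0045 -0.0473  0.023 ]
 [-0.0025 -0.046   0.0238]
 [-0.0086  0.0457  0.0244]
 [-0.0065  0.0458  0.0253]
 [-0.0131  0.0479  0.0259]
 [-0.0059 -0.0491  0.0267]
 [-0.005  -0.0484  0.0273]]
[-0.07481678 -0.00651857  0.1784788 ]
w4 2101
[[-0.0072 -0.0162  0.0195]
 [-0.0089 -0.0183  0.0227]
 [-0.009  -0.017   0.0241]
 [ 0.0042 -0.0132  0.0255]
 [-0.0089 -0.0168  0.0266]
 [-0.0118  0.0155  0.0276]
 [-0.007  -0.0143  0.0285]
 [-0.0073 -0.0158  0.0297]
 [-0.008  -0.025   0.0306]
 [-0.0009  0.0143  0.0314]]
[-0.07476461 -0.00656744  0.17854332]
```

The depth maps put the real fingertips 19 mm short of the reported TCP in all three views, so the fingers closed above the pin without touching it. I'll open them and descend by that offset.

```bash
python3 -c "from h import *;print(arm.tcp_to_grasp)"; python3 -m creep '[[0,0,0,0,0.7],[0,0,0,0,1],[0,0,0,0,1],[0,0,0,0,1],[0,0,0,0,1],[0,0,0,0,1],[0,0,0.2,0,1],[0,0,0.15,0,1],[0,0,0,0,1]]'; python3 -m creep '[[0,0,0.08,0,1],[0,0,0,0,1]]'
```

```text
-0.0188
clock: 12.7
position: [0.6662, -0.0001, 0.1076]
ee_rot: [0.152, -3.136, -0.0]
force: [-1.5, 1.1, -0.5]
width: 1.003
gripper_force: 0.0
clock: 12.95
position: [0.6667, -0.0002, 0.1051]
ee_rot: [0.152, -3.138, 0.0]
force: [0.3, -0.4, -0.2]
width: 1.002
gripper_force: 0.0
```

```bash
python3 -m creep '[[0,0,0,0,0.8],[0,0,0,0,0.7],[0,0,0,0,0.6],[0,0,0,0,0.55],[0,0,0,0,0.5],[0,0,0,0,0.5],[0,0,0,0,0.5],[0,0,0,0,0.5]]' 30
```

```text
clock: 13.95
position: [0.6669, -0.0001, 0.1054]
ee_rot: [-0.152, 3.138, 0.0]
force: [-0.7, -0.1, 0.8]
width: 0.607
gripper_force: 30.0
```

The pin is gripped: 55.9 mm between the fingers at 30 N. I'll press lightly, square it up and start sliding.

```bash
python3 -m creep '[[0,0,0.03,0,0.5],[0,0,0.02,0.3,0.5],[0,0,0,0.4,0.5],[0,0,0,0.4,0.5],[0,0,0,0.2,0.5],[0,0,0,0,0.5]]'; python3 -m creep '[[0.2,0,0,0,0.5],[0.3,0,0,0,0.5],[0.3,0,0,0,0.5],[0.2,0,0,0,0.5],[0,0,0,0,0.5],[0,0,0,0,0.5]]'
```

```text
clock: 14.7
position: [0.6683, -0.0014, 0.1053]
ee_rot: [-0.008, 3.138, -0.001]
force: [-1.1, -2.3, 11.8]
width: 0.608
gripper_force: 30.0
clock: 15.45
position: [0.6287, -0.0006, 0.1053]
ee_rot: [-0.009, 3.137, 0.0]
force: [-0.2, 1.0, 12.3]
width: 0.605
gripper_force: 30.0
```

```bash
python3 -m creep '[[0.2,0,0,0,0.5],[0.3,0,0,0,0.5],[0.3,0,0,0,0.5],[0.3,0,0,0,0.5],[0.3,0,0,0,0.5],[0.3,0,0,0,0.5],[0.1,0,0,0,0.5],[0,0,0,0,0.5],[0,0,0,0,0.5]]'
python3 - <<'E'
from h import *
s=readout.observe();print(s["position"],s["force"])
im=vision.get_image("wrist");np.savez("w5.npz",**im);cv2.imwrite("pics/w5.png",im["pixels"])
E
```

```text
clock: 16.58
position: [0.5575, -0.0009, 0.1052]
ee_rot: [-0.009, 3.136, 0.0]
force: [2.4, 0.5, 12.7]
width: 0.605
gripper_force: 30.0
[ 0.55746354 -0.00093609  0.10523764] [ 2.42999822  0.4658131  12.72928267]
```

View pics/w5.png

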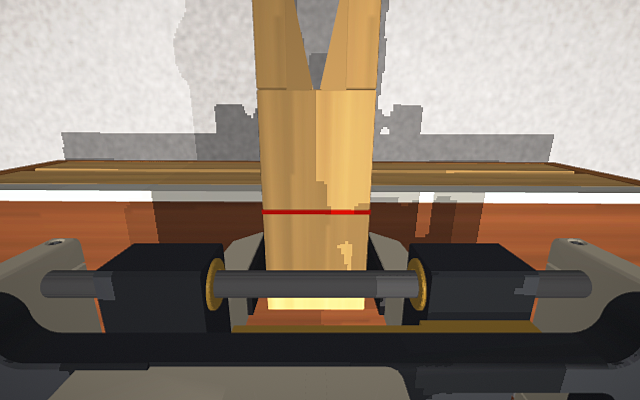

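The red line is at row 212 and the white strip's outer edge is near row 190. It looks square. Measuring both by rays.

```bash
cat > e.py <<'E'
from h import *
def go(im):
    px=im["pixels"];hsv=cv2.cvtColor(px,cv2.COLOR_BGR2HSV)
    r=((hsv[...,0]<6)|(hsv[...,0]>174))&(hsv[...,1]>180)&(hsv[...,2]>120);r[:185]=0;r[245:]=0;r[:,:250]=0;r[:,385:]=0
    v,u=np.nonzero(r);k=np.polyfit(u,v,1);uc=(u.min()+u.max())/2
    a,b=[ray(im,x,np.polyval(k,x),.136) for x in(u.min(),u.max())];print("mark",(a+b)/2,"yaw",(b-a)[0]/(b-a)[1]*-1,"len",np.linalg.norm(a-b))
    E=[]
    for x in [30,80,130,450,500,560,610]:
        g=px[175:215,x].astype(float).mean(1);print(x,g.astype(int)[5:32])
        i=175+np.argmax(np.diff(g)[:25]);E.append(ray(im,x,i+.5,.12)[:2])
    E=np.array(E);k=np.polyfit(E[:,1],E[:,0],1);print("edge",E.round(4)[:,0],"x at y0",k[1],"yaw",-k[0])
if __name__=="__main__":
    go(dict(np.load("w5.npz")))
E
python3 e.py
```

```text
mark [ 5.31129224e-01 -2.39526234e-04  1.36000000e-01] yaw 0.005142206538836771 len 0.05641396012065955
30 [ 81  80  75 120 110 104 102 102  98  79 251 255 254 253 253 253 253 253
 254 255 243 119  81  90  92  90  90]
80 [ 82  84  85 120 112 107 109 109 106  93 207 255 255 254 253 253 253 253
 254 255 255 152  79  89  92  92  93]
130 [ 85  92  90  94 110 110 112 113 111 101 149 255 255 254 254 254 254 254
 253 254 255 169  61  79  82  81  82]
450 [ 94  91  87  87  77 110 113 110 112 113 111 100 172 204 205 207 156 188
 200 203 164 162 120  59  45  48  50]
500 [ 95  91  89  85  83 103 111 110 110 110 108  91 209 255 255 254 254 254
 254 254 254 255 255 162  93 103 103]
560 [ 92  89  85  81  84  86 107 109 108 109 108  93 141 255 255 254 253 253
 253 253 254 255 255 189  83  99 101]
610 [ 89  91  89  85  86  79 116 109 106 106 103  97  78 255 255 254 253 253
 253 253 253 254 255 212  93  85  91]
edge [0.5243 0.5241 0.5246 0.5241 0.524  0.5244 0.5242] x at y0 0.524241892889451 yaw 0.0003928726999623408
```

```bash
python3 -m creep '[[0.08,0,0,0,0.5],[0.08,0,0,0,0.5],[0,0,0,0,0.5],[0,0,0,0,0.5],[0,0,0,0,0.5],[0,0,0,0,0.5]]'
python3 - <<'E'
from h import *
from e import go
s=readout.observe();print(s["position"],s["force"],s["gripper_force"])
im=vision.get_image("wrist");go(im)
P=pts(im);print(P[60,270],P[60,360],P[150,310])
t=vision.get_image("top");np.savez("t6.npz",**t)
a=cv2.resize(t["pixels"][120:240,270:440],(640,450),interpolation=cv2.INTER_CUBIC);cv2.imwrite("pics/t6.png",a)
E
```

```text
clock: 17.38
position: [0.5518, -0.001, 0.1053]
ee_rot: [-0.009, 3.135, 0.0]
force: [4.0, -0.9, 8.6]
width: 0.604
gripper_force: 30.0
[ 0.5518194  -0.00099481  0.10528034] [ 4.01440719 -0.89933967  8.64522594] 30.000922679901123
mark [ 5.25426588e-01 -2.76921828e-04  1.36000000e-01] yaw 0.0052458633199288585 len 0.05640576038799855
30 [ 91  88  88  88  89  91  90  86  83  81  79  80 118 109 105 103 102 102
  98  78 255 255 254 253 253 253 253]
80 [ 88  87  85  89  95  94  89  86  83  81  88  82 111 110 108 109 110 109
 104  88 253 255 255 254 253 253 253]
130 [ 87  85  85  95  95  94  90  85  82  91  91  88 108 111 110 112 112 112
 109  94 195 255 254 252 252 252 252]
450 [109  96  93  93  89  90  94  95  94  91  88  87  85  81 113 112 110 112
 113 111 106 101 152 158 156 154 155]
500 [114 103  96  94  92  88  85  93  95  93  90  84  85  79 112 112 109 110
 110 110 106  87 254 255 255 254 254]
560 [123 102  95  94  92  92  87  89  92  89  86  83  83  85 101 109 108 107
 109 109 107  86 207 255 255 254 253]
610 [240 206  98  55  65  63  57  58  88  93  89  85  84  86  93 107 107 107
 107 103 101  92 142 255 255 253 253]
edge [0.5245 0.5244 0.5242 0.5098 0.5102 0.51   0.5156] x at y0 0.5174341883998231 yaw 0.04590190121013773
[ 0.45326066 -0.02142868  0.13652463] [0.45278471 0.01938725 0.13480952] [ 0.4934648  -0.00339182  0.13660712]
```

View pics/t6.png

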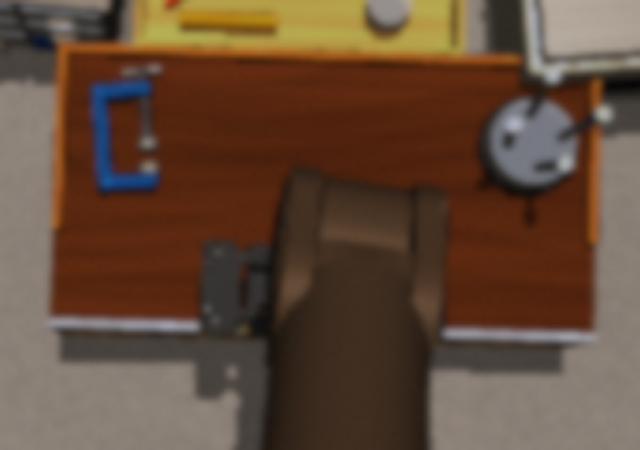

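In the top view the drawer is still home and the other tools have not moved. The mark is within about 1 mm of the edge, flat, square to 0.005 rad, pressed down with about 9 N and gripped at 30 N. Handing in.

```bash
python3 -c "from h import *;print(sign_off());print(readout.observe()['position'])"
```

```text
the job is handed in; nothing more can be done
None
the job is handed in; nothing more can be done
```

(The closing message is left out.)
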